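# Pop a lid out of the lid rack and stop it with the other finger

## Robot

A 6-joint arm with a two-finger parallel gripper is mounted at the origin on the work surface. World frame = base frame: x ahead of the robot, y to its left, z up, the work surface at z = 0. Lengths are in m, angles in degrees, forces in N, time in s.
With the tool pointing down it reaches from about 0.35 to 0.775 m from the base axis. Payload 5.5 kg.
Tool frame: the origin (TCP) lies midway between the tips of the shut fingers; the grasp point (between the pads) lies 19 mm behind it (env.grip_depth is the distance from the TCP to the grasp point, in m); z points along the fingers, y is the direction in which the jaws open and shut (so a half turn about z gives the same grasp; the last joint's range is limited). The gripper opens to 85 mm and grips with 20 to 120 N. Pads are 22 mm wide; open, the fingers measure 114 mm over their backs; the gripper's body (76 mm by 85 mm) begins 54 mm behind the grasp point. The pads swing forward as they close: fully open they stand 13 mm farther back than shut.
Start: joints at [60.355, 17.945, 2.641, 74.691, 0, 82.002], TCP at [0.212, 0.534, 0.231] pointing down, gripper open.
Joint ranges: [-158.12, 158.12], [-49.38, 96.58], [-58.88, 72.47], [-126.05, 133.96], [-84.25, 85.87], [-180, 180]. Speed limits (degrees/s): [147.25, 147.25, 180, 180, 180, 180].

## Interface

Orientations are given as a 3x3 rotation matrix whose columns are the frame's x, y, z axes.
In Python, from cell import env gives the robot as it stands.
- The arm moves only by the tool move_arm, never from a script. Its argument "targets" is a list that holds one entry, the list of rows, each a list of 4 numbers: the shift along the tool's x, y, z in cm, then the turn about the tool's z in rad. A call has 1 to 20 rows; each row shifts and turns the commanded pose from where the row before left it, along the tool's axes as they then stand; what a row does not reach is not made up. A row lasts 1/10 s, in which the tool goes at most 50 mm and 8.59 degrees, less where a joint would pass 70% of its speed; a pose out of reach is approached as far as the arm can. A call with a gripper value outside its range is refused whole. "grip" is the opening, from 0 (shut) to 1 (fully open), set as the call begins (left out, the last holds). The fingers move at their own pace and stop on an object; "squeeze" is the grip in N (left out, the last holds). Time passes only in rows, so rows that do not move let the fingers close. It gives the time, the measured TCP pose, the force and the opening at its end, in the units of the state.
- env.get_state(): the state, without advancing time (a new reading comes with each control period).
- env.grab_frame(name): name is "side" or "top"; returns (picture, depth): 384x512x3 uint8, red, green, blue; 384x512 float32, m along the optical axis (not along the pixel's ray), 0 where there is no reading.
- env.camera_params(name): a dict with "K" (3x3 intrinsics, pixels), "T" (4x4, takes a point from camera to world coordinates). Camera axes: x right, y down, z forward; pixel columns grow to the right and rows downward; lengths in m; the calibration is good to about 2 mm. A picture is of the moment at which its call begins. camera_params takes no time and is no camera call.
- env.sign_off(): hands the job in, once; it reports no verdict.
The state is a dict: "time_s": time; "qpos": joint angles; "qd": joint speeds; "joint_torque": joint torques, N m; "eef_pos": TCP position; "tcp_rot": TCP orientation; "ft_force": force on the tool from outside, world axes, zero at the start; "torque": the same for the moment, N m; "grip_width": opening from 0.0 (shut) to 1.0 (fully open).
Only numpy, scipy, OpenCV 4.12 (cv2) and the standard library are available. Lean on these libraries where they do the work, as an engineer would, in place of code of your own. Each camera call takes 0.05 s, during which the arm holds its last target.

## Task

Get out the larger of the two steel lids standing on edge in the white lid rack: with one finger press down the black thumb key beside its slot so that the lid pops over the lip, and with the other finger stop it as it rolls down the sloping tongue, before it runs off onto the shelf. Do not pinch the lid or pick it up, and leave the smaller lid in its slot and the jars, bowl, jar lifter and spoon as they are. Finish while still holding the lid there: it stands on the tongue, resting against your finger.

Things in the scene. Friction and masses are not known exactly. Their poses are not given: they have to be found in the camera images.
- rack: white plastic lid rack with two slots, screwed to a low birch upright (112 mm high, 215 mm wide, rack x = 57 to 75); fixed. Origin on the shelf midway between the slots, z up; lids roll out at its front, -x. Slots along x at y = +24 mm (a) and -24 mm (b); lids stand on edge in them, centre at x = 0, between cheeks 59 mm high (x = -33 to +51), behind a lip 28.5 mm high at x = -15
- tongue_a (a point): middle of the tongue floor of slot a, rack x = -80, y = +24 mm, 14.5 mm high; rack's axes. The tongue is open above, 19 mm wide with kerbs 8 mm high, from the lip (x = -15) to its end (x = -117, 8 mm high), sloping down 10 degrees to -x. A popped lid rolls down it at once; a finger on the centre line at x = -70 to -100, its tip 25 to 45 mm above the shelf, stops it
- tongue_b (a point): middle of the tongue floor of slot b, rack x = -80, y = -24 mm, 14.5 mm high; rack's axes. The tongue is open above, 19 mm wide with kerbs 8 mm high, from the lip (x = -15) to its end (x = -117, 8 mm high), sloping down 10 degrees to -x. A popped lid rolls down it at once; a finger on the centre line at x = -70 to -100, its tip 25 to 45 mm above the shelf, stops it
- key_a (a joint): press key of slot a: joint value is how far it is pressed, 0 at rest to 0.42 rad against its stop; it swings down about a shaft 48 mm behind (+x of the rack) and 22 mm below its top. Sprung: about 1.5 N to start it, 4.5 N fully down; springs back when let go. The slot's lid goes over the lip at about 0.30 rad (key top about 15 mm down)
- key_a_top (a point): middle of the upper face of the black thumb key of slot a; the face is 44 mm (x) by 30 mm (y), level at rest 58 mm above the shelf, at rack x = -80, y = +74 mm, that is 50 mm to the outside of slot a's tongue; pressed fully it is about 37 mm high. Its axes are those of the rack when the key is at rest
- key_b (a joint): press key of slot b: joint value is how far it is pressed, 0 at rest to 0.42 rad against its stop; it swings down about a shaft 48 mm behind (+x of the rack) and 22 mm below its top. Sprung: about 1.5 N to start it, 4.5 N fully down; springs back when let go. The slot's lid goes over the lip at about 0.30 rad (key top about 15 mm down)
- key_b_top (a point): the same for key b, at rack x = -80, y = -74 mm, 50 mm to the outside of slot b's tongue
- lid_large: the larger steel twist-off lid, 66 mm in diameter and 12 mm thick, about 35 g, on edge in either slot. Origin at its centre; its own y axis is the lid's axis, along the rack's y; centre 59 mm above the shelf at the start
- lid_small: the smaller steel lid, 53 mm in diameter and 12 mm thick, on edge in the other slot. Origin at its centre, 52 mm above the shelf; stays there
- jar_litre: empty glass jar, 100 mm in diameter, 170 mm tall, bystander. Origin under its centre
- jar_700: empty glass jar, 88 mm in diameter, 145 mm tall, bystander. Origin under its centre
- jar_450: empty glass jar, 76 mm in diameter, 120 mm tall, bystander. Origin under its centre
- jar_200: small empty glass jar, 62 mm in diameter, 78 mm tall, stands beyond the end of the rack's tongues, bystander. Origin under its centre
- bowl: brown ceramic bowl, 150 mm across, 62 mm high, bystander. Origin under its centre
- lifter: stainless jar lifter lying flat beside the rack, 200 mm long, 91 mm wide, 21 mm high, bystander. Origin on the shelf under its pivot, x along it towards the jaws
- spoon: wooden spoon lying flat, 240 mm long, bystander. x along it
Things that resemble listed ones, but are neither listed nor needed, are in the scene too. Leave any orange or purple look-alike of the lid_large alone.

How it is judged (in metres and radians):
On the way, in this order (a step that is already met when the one before it is completed fails the run):
1. the key of the larger lid's slot is being pressed while that lid still stands in its slot (((y of lid_large in the frame of rack above 0 m and value of joint key_a above 0.08 rad) or (y of lid_large in the frame of rack below 0 m and value of joint key_b above 0.08 rad)) and x of lid_large in the frame of rack above -0.009 m).
2. the larger lid pops over the lip with its key pressed (((y of lid_large in the frame of rack above 0 m and value of joint key_a above 0.12 rad) or (y of lid_large in the frame of rack below 0 m and value of joint key_b above 0.12 rad)) and x of lid_large in the frame of rack below -0.018 m).
At the end, for the whole second after the job is handed in: The larger lid stands on edge (within about 20 degrees) on the tongue of its slot, over the lip and not off the tongue's end (centre 18 to 112 mm in front of its slot position), at rest (under 20 mm/s) and resting against a finger (contact above 0.01 N); the smaller lid is within 10 mm of its start (x of lid_large in the frame of rack between -0.112 and -0.018 m and z of lid_large in the frame of rack between 0.03 and 0.072 m and angle between lid_large's own y axis and vertical between 1.2 and 1.94 rad and linear speed of lid_large below 0.02 m/s and contact force between the fingers and lid_large above 0.01 N and distance of lid_small from where it was at the start of the episode below 0.01 m); the arm keeps its last pose, push and grip.
It fails at once if the larger lid runs off the tongue or falls off it (x of lid_large in the frame of rack below -0.118 m or z of lid_large in the frame of rack below 0.028 m).
It fails at once if the larger lid is lifted (25 mm above its place in the slot) (z of lid_large in the frame of rack above 0.085 m).
It fails at once if the larger lid is pinched or pressed hard (over 15 N) (contact force between the fingers and lid_large above 15 N).
It fails at once if the smaller lid is moved out of its place (10 mm) (distance of lid_small from where it was at the start of the episode above 0.01 m).
It fails at once if a jar, the bowl, the jar lifter or the spoon is moved by more than 20 mm, or a jar is tipped (distance of any of jar_litre, jar_700, jar_450, jar_200, bowl, lifter, spoon from where it was at the start of the episode above 0.02 m or angle between any of jar_litre, jar_700, jar_450, jar_200's own z axis and vertical above 0.3 rad).
It also fails if it takes over 32 s, if anything falls off the work surface, if the arm or the gripper's body presses on something with over 40 N, if the wrist force passes 120 N, or if a joint passes its speed limit or range.

## Working session

There is one attempt and no reset: what is moved stays moved. The work goes in short steps, Python scripts to look and compute and a tool call to move; the robot and the scene stay as the last step left them, time stands still between calls to the robot, and variables do not carry over. Pictures are saved under pics/ and viewed, and the job is handed in when it is done.

Besides the shell and the picture viewer there is one more tool, called after "Call:" as name(argument=value, ...), one argument or row to a line, values as JSON. move_arm: Moves the arm, as the interface text tells. Its arguments: {"type":"object","properties":{"targets":{"type":"array"},"grip":{"type":"number"},"squeeze":{"type":"number"}},"required":["targets"]}

```bash
mkdir -p pics; ls; python3 - <<'E'
from cell import env
import cv2,numpy as np
print(env.get_state())
for n in("side","top"):
    p,d=env.grab_frame(n); c=env.camera_params(n)
    np.savez(f"pics/{n}0.npz",p=p,d=d,K=c["K"],T=c["T"])
    cv2.imwrite(f"pics/{n}0.png",p[:,:,::-1]); print(n,c)
E
```

```text
pics
{'time_s': 0.0, 'qpos': array([ 6.03572256e+01,  1.79899096e+01,  2.57648730e+00,  7.46875351e+01,
       -1.48958161e-04,  8.20021721e+01]), 'qd': array([-0.08275954, -0.06413418,  0.00646814,  0.13477925,  0.0203298 ,
        0.03575884]), 'joint_torque': array([-1.34013961e-03, -4.80624104e+01,  2.98534709e+01,  1.92736799e-02,
       -1.29316477e-04,  2.66715222e-05]), 'eef_pos': array([0.21184886, 0.53402233, 0.23041423]), 'tcp_rot': array([[-9.29487315e-01,  3.68853055e-01, -8.69228813e-04],
       [ 3.68854000e-01,  9.29486083e-01, -1.53271964e-03],
       [ 2.42587763e-04, -1.74526199e-03, -9.99998448e-01]]), 'ft_force': array([-0.80902616, -0.33540045,  0.99968441]), 'torque': array([ 0.02629492,  0.05445034, -0.01885575]), 'grip_width': 1.0005430323467377}
side {'K': array([[434.23871475,   0.        , 255.86808187],
       [  0.        , 434.23871475, 192.00351678],
       [  0.        ,   0.        ,   1.        ]]), 'T': array([[ 0.97945754, -0.12988521,  0.15424905,  0.31649252],
       [-0.20085018, -0.56029043,  0.80357566, -1.00911187],
       [-0.01794833, -0.81804918, -0.57486815,  0.78470753],
       [ 0.        ,  0.        ,  0.        ,  1.        ]])}
top {'K': array([[440.36844588,   0.        , 247.90037407],
       [  0.        , 440.36844588, 195.11655519],
       [  0.        ,   0.        ,   1.        ]]), 'T': array([[ 0.07658805, -0.97136042,  0.22492935,  0.26797378],
       [-0.99706166, -0.07426931,  0.0187647 ,  0.00277875],
       [-0.00152194, -0.22570558, -0.97419437,  1.16267042],
       [ 0.        ,  0.        ,  0.        ,  1.        ]])}
```

View pics/side0.png

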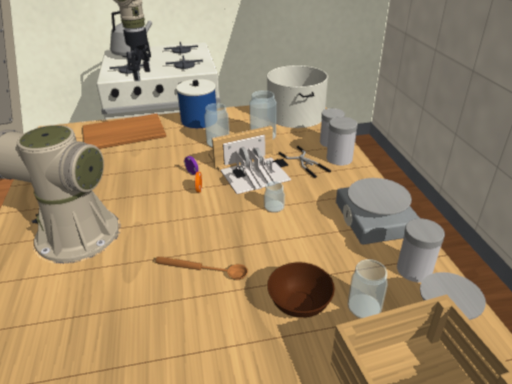

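View pics/top0.png

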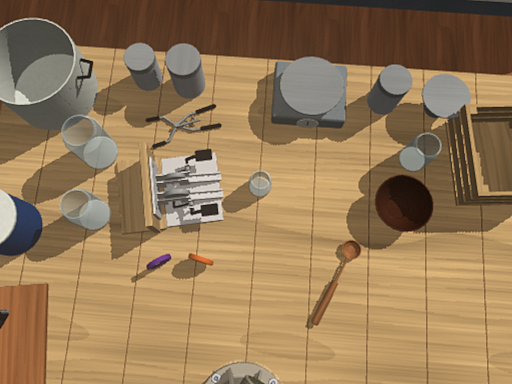

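```bash
python3 - <<'E'
import cv2,numpy as np
a=cv2.imread("pics/top0.png")[135:245,110:240]; cv2.imwrite("pics/ct.png",cv2.resize(a,None,fx=5.4,fy=5.4,interpolation=cv2.INTER_CUBIC))
a=cv2.imread("pics/side0.png")[120:220,200:310]; cv2.imwrite("pics/cs.png",cv2.resize(a,None,fx=6,fy=6,interpolation=cv2.INTER_CUBIC))
E
```

```text
(no output)
```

View pics/ct.png

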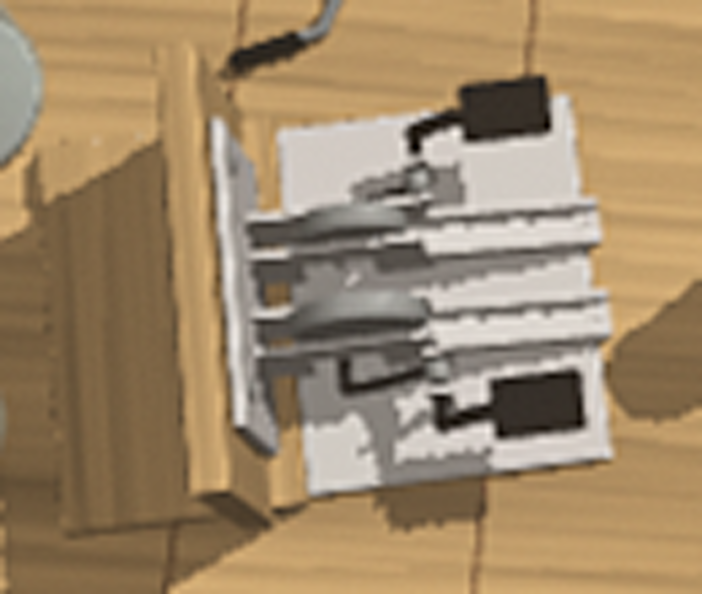

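View pics/cs.png

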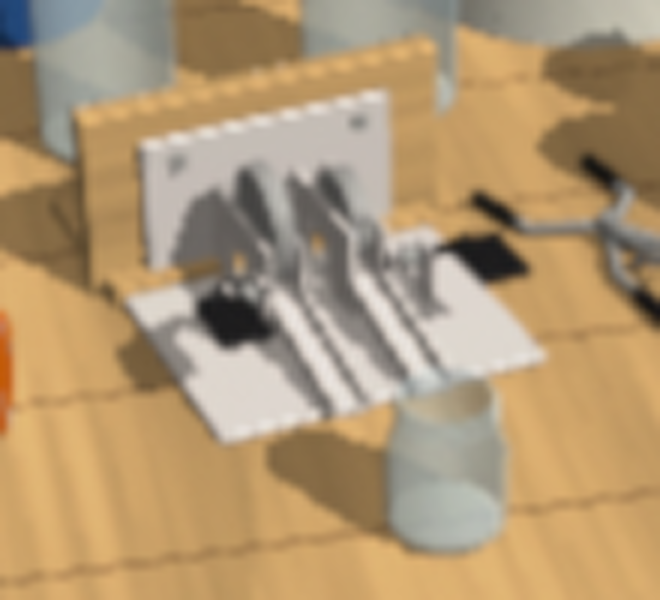

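```bash
cat > h.py <<'E'
import numpy as np,cv2
def load(f):
    z=np.load(f); p,d,K,T=z["p"],z["d"],z["K"],z["T"]
    v,u=np.mgrid[:384,:512]
    c=np.stack([(u-K[0,2])/K[0,0]*d,(v-K[1,2])/K[1,1]*d,d],-1)
    return p,d,K,T,c@T[:3,:3].T+T[:3,3]
def ray(K,T,uv,h):
    r=T[:3,:3]@np.linalg.solve(K,[uv[0],uv[1],1]); return T[:3,3]+r*(h-T[2,3])/r[2]
E
python3 - <<'E'
from h import *
for n in("top","side"):
    p,d,K,T,W=load(f"pics/{n}0.npz")
    m=(p.max(2)<60)&(d>0)
    if n=="top": m[:140]=0;m[230:]=0;m[:,:185]=0;m[:,235:]=0
    else: m[:140]=0;m[200:]=0;m[:,225:]=m[:,225:];m[:,:228]=0;m[:,292:]=0
    k,l,s,c=cv2.connectedComponentsWithStats(m.astype(np.uint8))
    for i in range(1,k):
        if s[i,4]>15:
            q=W[l==i]; cs,_=cv2.findContours((l==i).astype(np.uint8),0,2)
            print(n,s[i],c[i],np.median(q,0),ray(K,T,c[i],.058),cv2.minAreaRect(cs[0]))
p,d,K,T,W=load("pics/top0.npz")
# white plate edges etc: print height map
print(np.round(W[148:228:3,185:226:3,2]*1000).astype(int))
E
```

```text
top [186 150  26  13 172] [200.97674419 155.28488372] [0.62024272 0.15349933 0.0576522 ] [0.62085594 0.15536873 0.058     ] ((197.9405517578125, 155.45675659179688), (9.513717651367188, 25.629850387573242), 81.02737426757812)
top [190 204  28  12 192] [206.84895833 209.54166667] [0.47709397 0.12403004 0.05763065] [0.47729418 0.12577769 0.058     ] ((203.73849487304688, 209.90771484375), (9.922778129577637, 26.791501998901367), 82.87498474121094)
side [275 160  12   6  45] [280.68888889 162.35555556] [0.62182412 0.15060976 0.05843871] [0.6226668  0.15122161 0.058     ] ((280.69512939453125, 162.256103515625), (10.463642120361328, 5.1537346839904785), 38.65980911254883)
side [233 169  12   8  61] [238.37704918 172.70491803] [0.47905691 0.1221632  0.05830508] [0.47941604 0.12132962 0.058     ] ((238.75003051757812, 172.75001525878906), (10.60660171508789, 7.071067810058594), 45.0)
[[   2    3    2    0    1   -4    1   -3   -1    2    0    2    3   -1]
 [  -1   -1    1   -3   59   61   56   58   59   -1    0   -2    0   -3]
 [   2   -4   -1    2   61   56   60   56   57    7    3   -2  
[... 1062 characters left out ...]
3   22   13    4    3    6    5    2   -4]
 [   7   41   41    4    4    3    2    7    7    4    8    8   -3    0]
 [  27   37   38    8    4    6   62   60   60   58   58    2    2   -2]
 [   5    0   41    3 1163   56   62   61   57   58   60    7    2    2]
 [   6    6   43   44   55   57   58   57   55   55   58    8    2    0]
 [   5    2   41   44    6    6   59   62   58   59   55    1    6   -3]
 [   8    5    5    8    6    9    5    8   10    7    0    5    7    2]
 [  10   10    8    4    5    7    6    9    4    7    6    4    0   -4]
 [   9    6    5    4    2   -1   -3   -1    3    2   -3    5    0   -2]
 [  -3   -1    1   -4   -1   -2   -2    3   -2    1    4    2   -4   -2]]
```

```bash
python3 - <<'E'
from h import *
p,d,K,T,W=load("pics/top0.npz")
m=((p.max(2)<70)&(d>0)).astype(np.uint8)
m[:140]=0;m[230:]=0;m[:,:185]=0;m[:,235:]=0
m=cv2.morphologyEx(m,cv2.MORPH_OPEN,np.ones((8,8)))
k,l,s,c=cv2.connectedComponentsWithStats(m)
C=[]
for i in range(1,k):
    cs,_=cv2.findContours((l==i).astype(np.uint8),0,2); q=ray(K,T,c[i],.058); C.append(q)
    print(s[i],c[i],q,cv2.minAreaRect(cs[0]))
b,a=C[0],C[1]; e=(a-b)[:2]; print("len",np.linalg.norm(e)); ey=e/np.linalg.norm(e); ex=np.array([ey[1],-ey[0]])
o=((a+b)/2)[:2]+.08*ex; print("origin",o,"ex",ex,"ey",ey,np.degrees(np.arctan2(ex[1],ex[0])))
# lids: high points in slots
for n in("top","side"):
    p,d,K,T,W=load(f"pics/{n}0.npz")
    R=(W[...,:2]-o); X=R@ex;Y=R@ey;Z=W[...,2]
    for sy in(.024,-.024):
        mm=(d>0)&(abs(Y-sy)<.014)&(abs(X)<.045)&(Z>.061)&(Z<.13)
        print(n,sy,mm.sum(),"x",np.percentile(X[mm],[2,98]),"z",np.percentile(Z[mm],[50,90,98]),"y",np.median(Y[mm]))
    # upright: 112 top
    mm=(Z>.105)&(Z<.119)&(abs(Y)<.13)&(X>.03)&(X<.1); print(n,"upright x",np.percentile(X[mm],[3,50,97]),"y",np.percentile(Y[mm],[1,50,99]))
    for sy in (.024,-.024):
        pass
    # jar200
    g=(Z>.03)&(Z<.09)&(X<-.125)&(X>-.25)&(abs(Y)<.08); print("front",g.sum(),X[g].mean() if g.any() else 0,Y[g].mean() if g.any() else 0,Z[g].max() if g.any() else 0)
E
```

```text
[201 151  11  10 106] [205.93396226 155.41509434] [0.62149085 0.14232925 0.058     ] ((206.0, 155.5), (9.0, 10.0), 90.0)
[203 206  15  10 145] [209.89655172 210.40689655] [0.47564656 0.11779367 0.058     ] ((210.0, 210.5), (9.0, 14.0), 90.0)
len 0.1478937210538933
origin [0.5352967  0.20895286] ex [-0.16590006  0.98614257] ey [-0.98614257 -0.16590006] 99.54952497727724
top 0.024 171 x [-0.02618838  0.03518745] z [0.08325112 0.09173454 0.09407771] y 0.026469722729738097
top -0.024 104 x [-0.01791569  0.0292233 ] z [0.07366644 0.0781451  0.0801994 ] y -0.022263786046441802
top upright x [0.0605344  0.07065379 0.08092802] y [-0.10059929  0.00704897  0.10928026]
front 282 -0.21180834032035473 0.01704123308888348 0.08320980097796493
side 0.024 91 x [-0.02952912  0.02921251] z [0.07757424 0.09148823 0.09389648] y 0.02727465122119652
side -0.024 49 x [-0.01911066  0.02352737] z [0.07241547 0.07878857 0.08046869] y -0.021330469699206125
side upright x [0.05620536 0.06524439 0.07950012] y [-0.10157551  0.00604308  0.11001394]
front 428 -0.22351142023365692 0.012723652499306678 0.0812779438593556
```

```bash
python3 - <<'E'
from h import *
th=np.radians(99.55); o=np.array([.5353,.2090])
for it in range(3):
  ex=np.array([np.cos(th),np.sin(th)]); ey=np.array([-ex[1],ex[0]])
  for n in("top","side"):
    p,d,K,T,W=load(f"pics/{n}0.npz")
    R=W[...,:2]-o; X=R@ex;Y=R@ey;Z=W[...,2]
    mm=(Z>.107)&(Z<.117)&(abs(Y)<.1)&(X>.05)&(X<.085)
    f=np.polyfit(Y[mm],X[mm],1)
    blk=(p.max(2)<75)&(abs(Z-.058)<.006)
    ks=[]
    for s in(1,-1):
        k=blk&(abs(Y-s*.074)<.02)&(abs(X+.08)<.03)
        ks.append((X[k].mean(),np.percentile(X[k],[3,97]),Y[k].mean(),np.percentile(Y[k],[3,97]),k.sum()))
    print(it,n,"upright slope deg",np.degrees(f[0]),"x",f[1],mm.sum()); print(np.array2string(np.array([np.r_[a[0],a[1],a[2],a[3]] for a in ks]),precision=4))
    # white base plate
    lid=[]
    for sy in(.024,-.024):
        m=(abs(Y-sy)<.012)&(abs(X)<.04)&(Z>.063)&(Z<.1); lid.append((X[m].mean(),Y[m].mean())+tuple(np.polyfit(X[m],Y[m],1)))
    print(np.round(lid,4))
    if n=="top": sl=f[0]
  th-=-0 if it else 0
  th+= -np.arctan(sl)*1.0
  print("th",np.degrees(th))
E
```

```text
0 top upright slope deg -2.0169537868071266 x 0.0712030983054657 581
[[-0.0771 -0.0974 -0.0574  0.0711  0.0582  0.0839]
 [-0.0725 -0.0916 -0.0535 -0.0762 -0.0898 -0.0635]]
[[ 0.003   0.0252  0.0389  0.0251]
 [ 0.0052 -0.0225  0.0272 -0.0227]]
0 side upright slope deg -1.9777764998127187 x 0.06717985064575055 220
[[-0.0795 -0.0988 -0.0592  0.0706  0.0581  0.0839]
 [-0.0721 -0.0911 -0.0526 -0.077  -0.0895 -0.0632]]
[[-0.0064  0.0259  0.0888  0.0265]
 [-0.0012 -0.0222  0.0985 -0.022 ]]
th 101.56612125932548
1 top upright slope deg 0.021890355540893157 x 0.07113589565463747 582
[[-0.075  -0.0947 -0.0554  0.0738  0.0611  0.0865]
 [-0.0749 -0.0946 -0.0547 -0.0736 -0.0869 -0.0607]]
[[ 0.0039  0.0251  0.0053  0.025 ]
 [ 0.0045 -0.0227 -0.0055 -0.0227]]
1 side upright slope deg -0.11487021795288124 x 0.0671350324655416 218
[[-0.0769 -0.0966 -0.0568  0.0734  0.0612  0.0869]
 [-0.0748 -0.0938 -0.0549 -0.0744 -0.0871 -0.0611]]
[[-0.0055  0.0262  0.0548  0.0265]
 [-0.002  -0.0221  0.0663 -0.022 ]]
th 101.5442309048497
2 top upright slope deg 0.0001883542035903238 x 0.07113588563660429 582
[[-0.075  -0.0947 -0.0554  0.0738  0.0611  0.0865]
 [-0.0748 -0.0946 -0.0547 -0.0737 -0.087  -0.0607]]
[[ 0.0039  0.0251  0.0057  0.025 ]
 [ 0.0045 -0.0227 -0.0051 -0.0227]]
2 side upright slope deg -0.13649629761698717 x 0.06713507839851829 218
[[-0.077  -0.0966 -0.0568  0.0733  0.0612  0.0869]
 [-0.0748 -0.0938 -0.0549 -0.0745 -0.0871 -0.0611]]
[[-0.0055  0.0262  0.0551  0.0265]
 [-0.002  -0.0221  0.0666 -0.022 ]]
th 101.54404255064611
```

```bash
cat >> h.py <<'E'
th=np.radians(101.55); ex=np.array([np.cos(th),np.sin(th)]); ey=np.array([-ex[1],ex[0]])
o=np.array([.5353,.2090])+.0043*ex+.0006*ey
def rack(x,y): return o+x*ex+y*ey
E
python3 - <<'E'
from h import *
print(o,rack(-.088,.049))
p,d,K,T,W=load("pics/top0.npz")
A=np.array([.212,.534]);B=rack(-.088,.049);L=np.linalg.norm(B-A);u=(B-A)/L
R=W[...,:2]-A;s=R@u;t=R@np.array([-u[1],u[0]])
for a in np.arange(0,L+.05,.05):
    m=(d>0)&(abs(t)<.11)&(abs(s-a)<.03)&(W[...,2]<.5); print(round(a,2),m.sum(),np.percentile(W[...,2][m],99.5) if m.any() else None)
from cell import env
s=env.get_state();Rm=s["tcp_rot"]
print("turn needed rad",np.radians(np.degrees(np.arctan2(Rm[1,1],Rm[0,1]))-11.55))
E
```

```text
[0.53385119 0.21309279] [0.50346305 0.11706383]
0.0 2248 0.021700481737264514
0.05 2170 0.3034545622737933
0.1 1990 0.005306432163279677
0.15 1955 0.005224743453268266
0.2 2171 0.14373676083067968
0.25 2181 0.14297243849344574
0.3 1857 0.06560689217067546
0.35 1923 0.11526067376638056
0.4 2115 0.11398633134992013
0.45 1991 0.09277467306383722
0.5 1843 0.06750973149238626
0.55 1811 0.05922305341440479
turn needed rad 0.991406086516418
```

Call:
move_arm(
  targets=[
    [[0,0,-2,0.142],[0,0,-1,0.142],[0,0,0,0.142],[0,0,0,0.142],[0,0,0,0.142],[0,0,0,0.142],[0,0,0,0.14],[0,0,0,0],[0,0,0,0],[0,0,0,0]],
  ],
  grip=0.42,
)

```text
time_s: 1.1
eef_pos: [0.2121, 0.5344, 0.2611]
tcp_rot: [[-0.202, 0.979, -0.0], [0.979, 0.202, -0.0], [-0.0, -0.0, -1.0]]
ft_force: [-1.5, -0.5, 0.4]
grip_width: 0.419
```

Call:
move_arm(
  targets=[
    [[-2.34,1.0,0,0],[-2.34,1.0,0,0],[-2.34,1.0,0,0],[-2.34,1.0,0,0],[-2.34,1.0,0,0],[-2.34,1.0,0,0],[-2.34,1.0,0,0],[-2.34,1.0,0,0],[-2.34,1.0,0,0],[-2.34,1.0,0,0],[-2.34,1.0,0,0],[-2.34,1.0,0,0],[-2.34,1.0,0,0],[-2.34,1.0,0,0],[-2.34,1.0,0,0],[-2.34,1.0,0,0],[-2.34,1.0,0,0],[-2.34,1.0,0,0],[-2.34,1.0,0,0],[-2.34,1.0,0,0]],
  ],
)

```text
time_s: 3.1
eef_pos: [0.5021, 0.1149, 0.2614]
tcp_rot: [[-0.201, 0.98, 0.0], [0.98, 0.201, 0.0], [0.0, 0.0, -1.0]]
ft_force: [0.8, -0.5, 0.9]
grip_width: 0.421
```

Call:
move_arm(
  targets=[
    [[0,0,2,0],[0,0,3,0],[0,0,3,0],[0,0,3,0],[0,0,2,0],[0,0,1,0],[0,0,0,0],[0,0,0,0]],
  ],
)

```text
time_s: 3.9
eef_pos: [0.5021, 0.1159, 0.1221]
tcp_rot: [[-0.2, 0.98, 0.001], [0.98, 0.2, 0.0], [-0.0, 0.001, -1.0]]
ft_force: [-0.1, -0.3, 1.0]
grip_width: 0.419
```

```bash
python3 - <<'E'
from cell import env
from h import *
s=env.get_state(); print(s["eef_pos"],s["tcp_rot"].round(4).tolist(),s["ft_force"],s["grip_width"],s["time_s"])
r=s["eef_pos"][:2]-o; print("rack",r@ex,r@ey)
for n in("side","top"):
    p,d=env.grab_frame(n); c=env.camera_params(n)
    np.savez(f"pics/{n}1.npz",p=p,d=d,K=c["K"],T=c["T"])
    a=p[90:220,190:320] if n=="side" else p[130:250,140:270]
    cv2.imwrite(f"pics/{n}1.png",cv2.resize(a[:,:,::-1],None,fx=4.6,fy=4.6,interpolation=cv2.INTER_CUBIC))
E
```

```text
[0.50212366 0.11591479 0.12212067] [[-0.2002, 0.9798, 0.0011], [0.9798, 0.2002, 0.0002], [-0.0, 0.0011, -1.0]] [-0.09243598 -0.33216039  0.98528373] 0.41892644286399583 3.9
rack -0.0888575950952904 0.050542333290089156
```

View pics/side1.png

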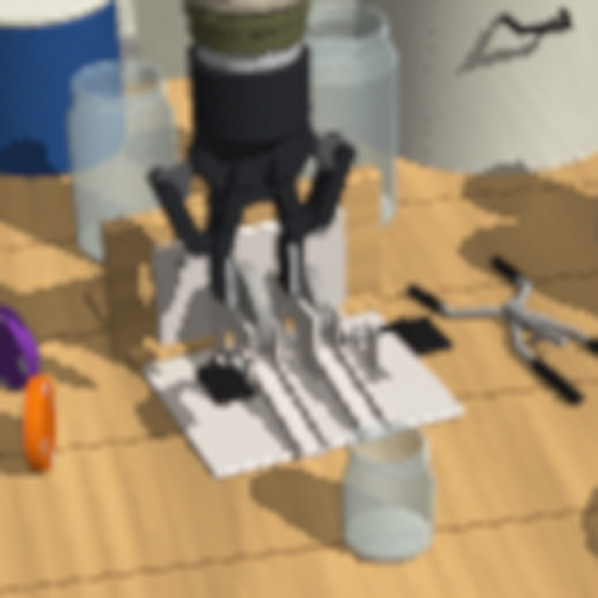

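View pics/top1.png

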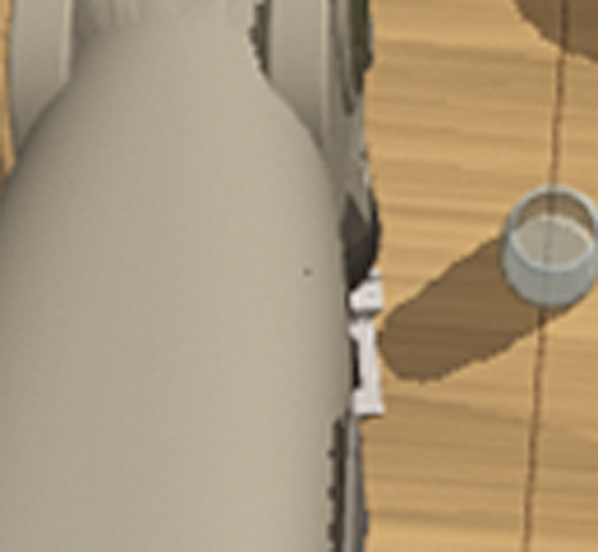

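```bash
python3 - <<'E'
from h import *
p,d,K,T,W=load("pics/side1.npz")
R=W[...,:2]-o; X=R@ex;Y=R@ey;Z=W[...,2]
m=(d>0)&(X<-.05)&(X>-.13)&(abs(Y-.05)<.08)&(Z>.095)&(Z<.15)
for lo in np.arange(.1,.15,.006):
    q=m&(Z>=lo)&(Z<lo+.006)
    for nm,s in(("A",Y>.05),("B",Y<=.05)):
        k=q&s
        if k.sum()>2: print(round(lo,3),nm,k.sum(),"Y",Y[k].min().round(4),Y[k].max().round(4),"X",X[k].min().round(4),X[k].max().round(4))
print("minZ",np.sort(Z[m&(Y>.05)])[:8],np.sort(Z[m&(Y<.05)])[:8])
E
```

```text
0.124 A 3 Y 0.0719 0.077 X -0.1012 -0.0977
0.124 B 7 Y 0.0272 0.0336 X -0.1025 -0.0847
0.13 A 9 Y 0.0721 0.0818 X -0.1027 -0.0859
0.13 B 11 Y 0.0208 0.0334 X -0.1028 -0.0853
0.136 A 8 Y 0.0716 0.0823 X -0.1014 -0.0877
0.136 B 10 Y 0.0227 0.0345 X -0.1049 -0.0881
0.142 A 13 Y 0.0716 0.0836 X -0.1022 -0.0879
0.142 B 12 Y 0.02 0.034 X -0.1004 -0.0855
0.148 B 5 Y 0.0212 0.0334 X -0.099 -0.0909
minZ [0.12609191 0.12728896 0.12930949 0.13041952 0.13053124 0.1323875
 0.13360428 0.13377414] [0.12424447 0.12462596 0.12603105 0.12772719 0.12901425 0.12964316
 0.12997216 0.13043685]
```

Call:
move_arm(
  targets=[
    [[0.1,0.1,1,0],[0.1,0.1,2,0],[0,0,1.5,0],[0,0,1,0],[0,0,0.5,0],[0,0,0,0],[0,0,0,0]],
  ],
)

```text
time_s: 4.7
eef_pos: [0.5036, 0.1182, 0.0617]
tcp_rot: [[-0.2, 0.98, 0.001], [0.98, 0.2, 0.0], [-0.0, 0.001, -1.0]]
ft_force: [-0.2, 0.2, -0.1]
grip_width: 0.417
```

```bash
cat > look.py <<'E'
import sys
from cell import env
from h import *
i=sys.argv[1]
s=env.get_state(); print(s["eef_pos"],s["ft_force"],s["grip_width"],s["time_s"])
r=s["eef_pos"][:2]-o; print("rack",r@ex,r@ey)
p,d=env.grab_frame("side"); c=env.camera_params("side")
np.savez(f"pics/side{i}.npz",p=p,d=d,K=c["K"],T=c["T"])
cv2.imwrite(f"pics/side{i}.png",cv2.resize(p[110:210,205:305,::-1],None,fx=6,fy=6,interpolation=cv2.INTER_CUBIC))
E
python3 look.py 2
```

```text
[0.50355405 0.11824907 0.06174894] [-0.16892045  0.16169805 -0.13741251] 0.41663516408786755 4.7
rack -0.08685698783276302 0.048673534058279275
```

View pics/side2.png

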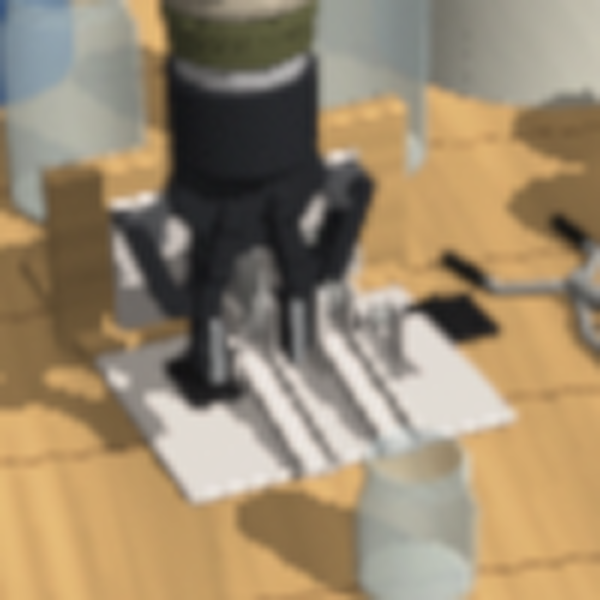

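Call:
move_arm(
  targets=[
    [[0,0,0.3,0],[0,0,0.3,0],[0,0,0.2,0],[0,0,0,0],[0,0,0,0]],
  ],
)

```text
time_s: 5.25
eef_pos: [0.5036, 0.118, 0.0536]
tcp_rot: [[-0.199, 0.98, 0.001], [0.98, 0.199, -0.0], [-0.0, 0.001, -1.0]]
ft_force: [0.6, -1.8, 3.1]
grip_width: 0.419
```

Call:
move_arm(
  targets=[
    [[0,0,0.2,0],[0,0,0.2,0],[0,0,0,0],[0,0,0,0]],
  ],
)

```text
time_s: 5.65
eef_pos: [0.5034, 0.118, 0.0494]
tcp_rot: [[-0.2, 0.98, 0.001], [0.98, 0.2, -0.0], [-0.0, 0.0, -1.0]]
ft_force: [1.8, -3.1, 2.3]
grip_width: 0.422
```

```bash
python3 look.py 3
```

```text
[0.50338044 0.11801794 0.04939085] [ 1.76042157 -3.14774337  2.34662809] 0.42217465723967595 5.65
rack -0.08704867843809481 0.04888990498067463
```

View pics/side3.png

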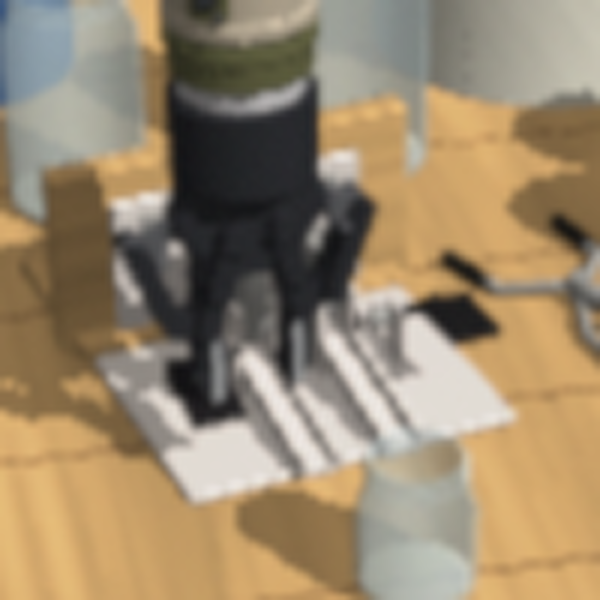

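Call:
move_arm(
  targets=[
    [[0,0,0.2,0],[0,0,0.2,0],[0,0,0.2,0],[0,0,0.2,0],[0,0,0.1,0],[0,0,0,0],[0,0,0,0],[0,0,0,0]],
  ],
)

```text
time_s: 6.5
eef_pos: [0.5034, 0.1175, 0.0403]
tcp_rot: [[-0.199, 0.98, 0.001], [0.98, 0.199, -0.002], [-0.002, 0.0, -1.0]]
ft_force: [1.7, -6.3, 4.0]
grip_width: 0.422
```

```bash
python3 look.py 4
```

```text
[0.50342122 0.1174513  0.04028046] [ 1.67654916 -6.30445334  4.0057659 ] 0.4219411485144173 6.5
rack -0.08761200565628656 0.04896340044241602
```

View pics/side4.png

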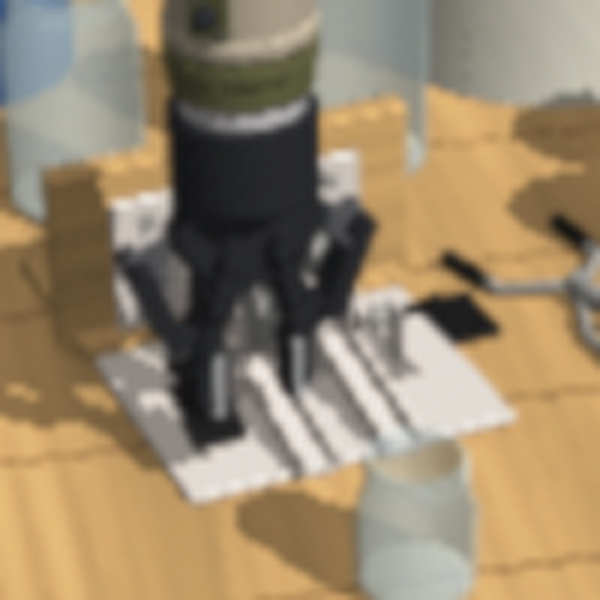

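```bash
cat > lid.py <<'E'
import sys
from h import *
for i in sys.argv[1:]:
    p,d,K,T,W=load(f"pics/side{i}.npz")
    R=W[...,:2]-o; X=R@ex;Y=R@ey;Z=W[...,2]
    for nm,ylo,yhi in(("slot",.012,.042),("small",-.036,-.012)):
        m=(d>0)&(Y>ylo)&(Y<yhi)&(X>-.075)&(X<.045)&(Z>.045)&(Z<.1)
        print(i,nm,m.sum(),"X",np.percentile(X[m],[0,5,50,95,100]).round(3),"Z",np.percentile(Z[m],[50,95,100]).round(3))
E
python3 lid.py 0 2 3 4
```

```text
0 slot 171 X [-0.037 -0.033 -0.011  0.028  0.045] Z [0.063 0.092 0.094]
0 small 134 X [-0.036 -0.032 -0.011  0.035  0.043] Z [0.059 0.078 0.082]
2 slot 88 X [-0.074 -0.034 -0.027 -0.006  0.043] Z [0.061 0.086 0.09 ]
2 small 37 X [-0.038 -0.034 -0.025  0.011  0.04 ] Z [0.055 0.077 0.079]
3 slot 68 X [-0.074 -0.04  -0.033 -0.013  0.044] Z [0.059 0.079 0.08 ]
3 small 26 X [-0.036 -0.034 -0.008  0.006  0.007] Z [0.064 0.079 0.082]
4 slot 58 X [-0.074 -0.054 -0.045 -0.021 -0.018] Z [0.06  0.078 0.079]
4 small 19 X [-0.032 -0.03  -0.004  0.005  0.01 ] Z [0.067 0.078 0.078]
```

Call:
move_arm(
  targets=[
    [[0,0,0.1,0],[0,0,0.1,0],[0,0,0.1,0],[0,0,0,0],[0,0,0,0],[0,0,0,0]],
  ],
)

```text
time_s: 7.15
eef_pos: [0.5035, 0.1173, 0.0373]
tcp_rot: [[-0.199, 0.98, 0.001], [0.98, 0.199, -0.002], [-0.002, 0.0, -1.0]]
ft_force: [1.3, -6.9, 3.4]
grip_width: 0.421
```

```bash
python3 look.py 5; python3 lid.py 5
```

```text
[0.50345787 0.11725042 0.03730953] [ 1.27344289 -6.92880606  3.44690991] 0.42131955106508406 7.15
rack -0.08781615627461768 0.04896771367088453
5 slot 57 X [-0.073 -0.072 -0.048 -0.024 -0.015] Z [0.061 0.082 0.084]
5 small 18 X [-0.031 -0.024 -0.011  0.007  0.008] Z [0.064 0.076 0.079]
```

View pics/side5.png

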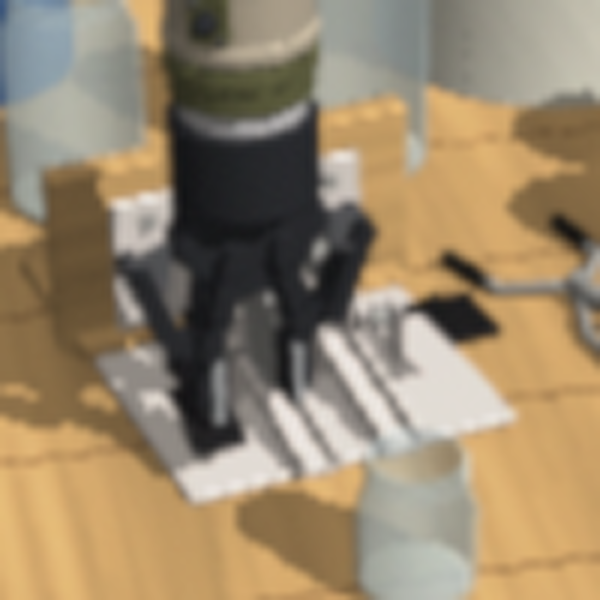

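```bash
python3 - <<'E'
from h import *
for i in (4,5):
    p,d,K,T,W=load(f"pics/side{i}.npz")
    R=W[...,:2]-o; X=R@ex;Y=R@ey;Z=W[...,2]
    m=(d>0)&(Y>.012)&(Y<.042)&(X>-.09)&(X<.045)&(Z>.02)&(Z<.1)
    r,c=np.nonzero(m)
    print(i)
    for zl in np.arange(.024,.096,.008):
        k=m&(Z>=zl)&(Z<zl+.008)&(X>-.08)
        if k.any(): print(round(zl,3),k.sum(),"X",np.sort(X[k]).round(3)[[0,k.sum()//2,-1]],"Y",np.median(Y[k]).round(3), "rgb",p[k].mean(0).round())
E
```

```text
4
0.024 28 X [-0.077 -0.038 -0.024] Y 0.032 rgb [151. 144. 139.]
0.032 15 X [-0.047 -0.033 -0.012] Y 0.031 rgb [114. 109. 105.]
0.04 19 X [-0.048 -0.031 -0.019] Y 0.031 rgb [94. 91. 88.]
0.048 14 X [-0.053 -0.033 -0.021] Y 0.027 rgb [84. 82. 80.]
0.056 14 X [-0.056 -0.045 -0.018] Y 0.029 rgb [79. 78. 75.]
0.064 13 X [-0.054 -0.048 -0.022] Y 0.026 rgb [84. 83. 80.]
0.072 9 X [-0.074 -0.048 -0.045] Y 0.027 rgb [109. 108. 105.]
0.088 3 X [-0.078 -0.076 -0.075] Y 0.03 rgb [60. 60. 59.]
5
0.024 28 X [-0.076 -0.047  0.042] Y 0.031 rgb [119. 114. 110.]
0.032 21 X [-0.069 -0.036 -0.014] Y 0.029 rgb [89. 86. 84.]
0.04 20 X [-0.074 -0.037 -0.022] Y 0.029 rgb [84. 82. 79.]
0.048 15 X [-0.071 -0.038 -0.015] Y 0.027 rgb [82. 80. 78.]
0.056 11 X [-0.072 -0.033 -0.024] Y 0.028 rgb [77. 75. 73.]
0.064 12 X [-0.073 -0.046 -0.035] Y 0.028 rgb [68. 67. 65.]
0.072 8 X [-0.078 -0.064 -0.041] Y 0.028 rgb [70. 69. 67.]
0.08 6 X [-0.08  -0.057 -0.054] Y 0.029 rgb [88. 87. 85.]
0.088 2 X [-0.079 -0.077 -0.077] Y 0.031 rgb [86. 84. 82.]
```

Call:
move_arm(
  targets=[
    [[0,0,0,0],[0,0,0,0],[0,0,0,0],[0,0,0,0],[0,0,0,0],[0,0,0,0]],
  ],
)

```text
time_s: 7.8
eef_pos: [0.5035, 0.1173, 0.0373]
tcp_rot: [[-0.199, 0.98, 0.001], [0.98, 0.199, -0.002], [-0.002, 0.0, -1.0]]
ft_force: [3.1, -6.1, 3.8]
grip_width: 0.416
```

```bash
python3 look.py 6; python3 lid.py 5 6; python3 - <<'E'
from h import *
a=np.load("pics/side5.npz")["p"].astype(int);b=np.load("pics/side6.npz")["p"].astype(int)
print(abs(a-b)[110:210,205:305].max(2).max(), (abs(a-b)[110:210,205:305].max(2)>25).sum())
cv2.imwrite("pics/z6.png",cv2.resize(b[150:190,225:275,::-1].astype(np.uint8),None,fx=14,fy=14,interpolation=cv2.INTER_CUBIC))
E
```

```text
[0.50346258 0.11726714 0.03731429] [ 3.13934973 -6.08151735  3.79420557] 0.4162058462112904 7.8
rack -0.08780071656992257 0.04895975103276198
5 slot 57 X [-0.073 -0.072 -0.048 -0.024 -0.015] Z [0.061 0.082 0.084]
5 small 18 X [-0.031 -0.024 -0.011  0.007  0.008] Z [0.064 0.076 0.079]
6 slot 56 X [-0.074 -0.072 -0.05  -0.024 -0.02 ] Z [0.062 0.08  0.085]
6 small 17 X [-0.031 -0.023 -0.008  0.003  0.005] Z [0.067 0.078 0.079]
11 0
```

View pics/z6.png

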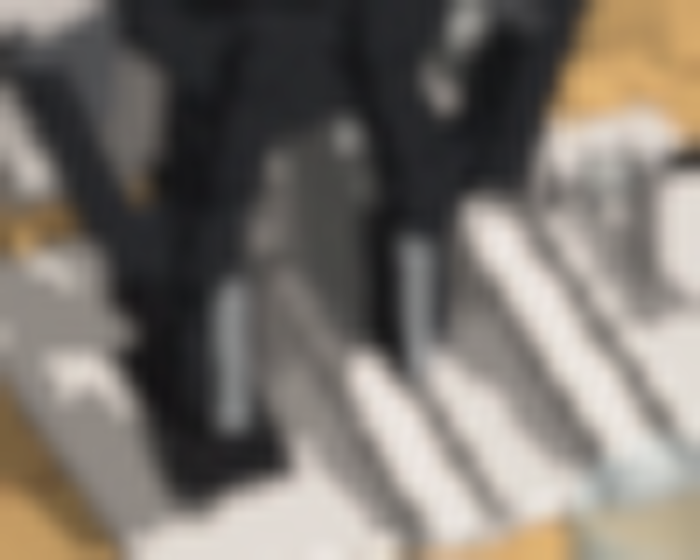

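```bash
python3 -c "
from cell import env
print(env.sign_off())"
```

```text
the job is handed in; nothing more can be done
None
```

I pressed key a with one finger until the larger lid popped over the lip, and the other finger stopped it on its tongue. I handed the job in at about 7.9 s, with the arm still holding that pose. No verdict was reported.

- **Which lid:** the larger lid was in slot a, the slot nearer the robot. Its top measured about 92 mm high, against about 79 mm for the lid in slot b. The orange and purple look-alikes off to the side were left alone.
- **Lid position:** the depth image puts the lid's front edge about 74 mm in front of its slot position. The back of the stopping finger is at about 76 mm, so within the measuring error they touch. That puts the lid's centre about 41 mm out, with its top at about 83 mm.
- **At rest:** two pictures about 0.65 s apart showed no change. The smaller lid's top stayed at about 79 mm, and nothing else nearby had shifted in view.
- **Not confirmed:** I couldn't measure the force between lid and finger directly. The wrist reading of about 7–8 N is mostly the key's spring and friction. The top camera was blocked by the arm, so these last checks come from the side camera only.

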